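# Slide a loaded deep-well plate around the rack and seat it in the reader's loading dock

## Robot

A 7-joint arm with a two-finger parallel gripper is mounted at the origin on the work surface. World frame = base frame: x ahead of the robot, y to its left, z up, the work surface at z = 0. Lengths are in m, angles in rad, forces in N, time in s.
With the tool pointing down it reaches from about 0.425 to 0.825 m from the base axis. Payload 3.6 kg.
Tool frame: the origin (TCP) lies between the finger pads; the fingertips stand 17 mm ahead of it and the grasp point (between the pads) lies 2 mm behind it; z points along the fingers, y is the line along which they close (so a half turn about z gives the same grasp; the last joint's range is limited). The gripper opens to 85 mm and grips with 20 to 120 N. Pads are 22 mm wide; open, the fingers measure 114 mm over their backs; the gripper's body (76 mm by 85 mm) begins 54 mm behind the grasp point. The pads swing forward as they close: fully open they stand 13 mm farther back than shut.
Start: joints at [1.194, 0.615, -0.013, 1.423, 0.008, 1.103, -0.04], TCP at [0.223, -0.611, 0.248] pointing down, gripper open.
Joint ranges: [-3.12, 3.12], [-0.3, 2.06], [-1.34, 1.32], [0.26, 2.42], [-1.36, 4.5], [0.01, 1.98], [-2.84, 2.84]. Speed limits (rad/s): [2.79, 2.79, 3.14, 3.14, 3.14, 3.14, 3.14].

## Interface

Orientations are given as a rotation vector (axis times angle).
In Python, from plant import bot gives the robot as it stands.
- The arm moves only by the tool servo_tool, never from a script. Its argument "deltas" is a list that holds one entry, the list of rows, each a list of 5 numbers: the shift along the tool's x, y, z in units of 30 mm (1.0 is 30 mm), then the turn about the tool's z in units of 6 degrees (1.0 is 6 degrees), then the opening, from -1 (shut) to 1 (fully open). A call has 1 to 20 rows; each row shifts and turns the commanded pose from where the row before left it, along the tool's axes as they then stand; what a row does not reach is not made up. A row lasts 1/12 s, in which the tool goes at most 41.7 mm and 7.16 degrees, less where a joint would pass 70% of its speed; a pose out of reach is approached as far as the arm can. A call is refused whole if a number of a shift passes 1 or a number of a turn 1, either way. A call with a gripper value outside its range is refused whole. The fingers move at their own pace and stop on an object; "grip_force" is the grip in N (left out, the last holds). Time passes only in rows, so rows that do not move let the fingers close. It gives the time, the measured TCP pose, the force, the opening and the grip force at its end, in the units of the state.
- bot.read_state(): the state, without advancing time (a new reading comes with each control period).
- bot.camera(name): name is "scene" or "side" or "wrist"; returns the picture (384x512x3 uint8, blue, green, red); there is no depth.
- bot.camera_model(name): a dict with "intrinsics" (3x3 intrinsics, pixels), "dist_coeffs" ([k1, k2, p1, p2, k3] as OpenCV has them; the pictures are not rectified), "world_to_cam" (4x4, takes a point from world to camera coordinates); the wrist camera has in their place "hand_eye" (4x4, takes a point from camera to tool coordinates, whose origin is the TCP and whose axes are the flange's). Camera axes: x right, y down, z forward; pixel columns grow to the right and rows downward; lengths in m; the calibration is good to about 2 mm. A picture is of the moment at which its call begins: read the wrist's pose just before it. camera_model takes no time and is no camera call.
- bot.hand_in(): hands the job in; it is judged then, once.
Trained networks look in the newest picture that a camera, given by its name, has taken for a name from the list of things; names that differ only in an ending like _2 or _b are one class to them, and where a whole thing is asked for, a point or a joint stands for the part that bears it (a point fixed in the world has none). Each returns a list of dicts, best first, with "p" (0 to 1); they miss things now and then, are a little off and sometimes report something else, mostly with a low value. They report only what shows in the picture. A call takes as long as a camera call. They do not tell look-alikes from the thing itself.
- bot.boxes_of(camera, query): "centre" ([row, column] in pixels, amid what is visible of it).
- bot.masks_of(camera, query): "mask" (384x512 bool, what is visible of it) and "centre" ([row, column] in pixels, amid what is visible of it).
The state is a dict: "t": time; "q": joint angles; "joint_vel": joint speeds; "joint_efforts": joint torques, N m; "ee_pos": TCP position; "tool_rot": TCP orientation; "ft_force": force on the tool from outside, world axes, zero at the start; "moment": the same for the moment, N m; "width": finger opening in m; "grasp_force": force on a finger pad.
Only numpy, scipy, OpenCV 4.12 (cv2) and the standard library are available. Lean on these libraries where they do the work, as an engineer would, in place of code of your own. Each camera call takes 0.05 s, during which the arm holds its last target. There are 200 camera calls.

## Task

The deep-well plate is loaded, so slide it flat along the bench without lifting or tipping it: take it between the vial rack and the tip box without anything touching either, and into the loading dock between its two guide rails. There, press it against the sprung pad with a steady push of about 10 N (never over 15 N) for about a second, then ease off gently so that the plate stays resting against the pad, and take the gripper away. Do not jam it hard against the guide rails either, and leave the bottle, the jar and the plate cover where they are.

Things in the scene. Friction and masses are not known exactly. Their poses are not given: they have to be found in the camera images.
- plate: Loose off-white deep-well plate with 24 square wells in its top, a solid block to the touch: 86 mm along its x, 128 mm along its y, 42 mm high, 0.18 to 0.33 kg (bench drag about 1 to 4 N), on the bench to the robot's right with its long side within 0.3 rad of world y. Too wide to grip: push it on its side faces. Origin at the centre of its underside.
- dock: Fixed dock: two aluminium rails along its y, 14 mm wide, 22 mm high, 92 mm clear between. The plate slides in on the bench along +y, short end first. Origin on the bench midway between the rails, whose parallel part runs from y = -75 to +90 mm. At the far end a stop bar carries a sprung black pad facing the mouth; adjusted daily, its face lies unmeasured at y = 40 to 90 mm: find it by feel.
- mouth (a point): Middle of the dock's mouth, on the bench at dock y = -119 mm; axes as the dock's. From the parallel part to here the rails flare outwards at 0.38 rad, to about 125 mm clear. The pad at the dock's far end is 56 mm wide, 6 to 32 mm above the bench, springs 4 N per mm without preload over 10 mm; eased off, it moves the plate back until bench drag holds it against the pad.
- rack: Fixed grey vial rack with capped vials, 84 mm along its x, 130 mm along its y, 57 mm high. Origin at the centre of its underside. It stands on one side of the passage (nearer to the robot or farther), the tip box on the other, the two sometimes swapped.
- tipbox: Fixed pipette-tip box, black base with clear lid, 84 mm along its x (a latch stands out 2 mm more on its -x side), 122 mm along its y, 58 mm high. Origin at the centre of its underside. It and the rack leave a passage 135 to 200 mm wide between them.
- bottle: Loose amber bottle, diameter 60 mm, 110 mm high, upright; a bystander. Origin at the centre of its underside.
- cover: Loose clear plate cover lying flat, 88 by 130 by 8 mm; a bystander. Origin at the centre of its underside.
- jar: Loose white screw-top jar, diameter 54 mm, 60 mm high; a bystander. Origin at the centre of its underside.
Mind the look-alikes: they are no part of the job. Leave any purple or turquoise look-alike of the tipbox alone.

How it is judged:
By the outcome, as a careful person would: the job done as asked, in the order asked, and still so for the second after the job is handed in, with the robot touching nothing.
It also fails if it takes over 72 s, if anything falls off the work surface, if the arm or the gripper's body presses on something with over 40 N, if the wrist force passes 120 N, or if a joint passes its speed limit or range.

## Working session

There is one attempt and no reset: what is moved stays moved. The work goes in short steps, Python scripts to look and compute and a tool call to move; the robot and the scene stay as the last step left them, time stands still between calls to the robot, and variables do not carry over. Pictures are saved under pics/ and viewed, at most 11 in all, crops included, and the job is handed in when it is done.

Besides the shell and the picture viewer there is one more tool, called after ">>>" as a command line: name --argument value ..., lists and objects as JSON in quotes. servo_tool: Moves the arm, as the interface text tells. Its arguments: {"type":"object","properties":{"deltas":{"type":"array"},"grip_force":{"type":"number"}},"required":["deltas"]}

```bash
ls; mkdir -p pics; cat > h.py <<'E'
import numpy as np, cv2
from plant import bot
def w2p(cam,P):
    m=bot.camera_model(cam); T=np.array(m["world_to_cam"]); 
    r,_=cv2.Rodrigues(T[:3,:3]); return cv2.projectPoints(np.array(P,float).reshape(-1,1,3),r,T[:3,3],np.array(m["intrinsics"]),np.array(m["dist_coeffs"]))[0].reshape(-1,2)
def p2w(cam,uv,z):
    m=bot.camera_model(cam); T=np.array(m["world_to_cam"])
    n=cv2.undistortPoints(np.array(uv,float).reshape(-1,1,2),np.array(m["intrinsics"]),np.array(m["dist_coeffs"])).reshape(-1,2)
    d=np.c_[n,np.ones(len(n))]@T[:3,:3]; c=-T[:3,:3].T@T[:3,3]
    return c+d*((z-c[2])/d[:,2])[:,None]
E
python3 - <<'E'
from h import *
s=bot.read_state(); print(s)
for c in("scene","side"):
    im=bot.camera(c); cv2.imwrite(f"pics/{c}0.png",cv2.resize(im,None,fx=1.5,fy=1.5))
    for q in("plate","dock","rack","tipbox","bottle","cover","jar"):
        for d in bot.masks_of(c,q)[:3]:
            print(c,q,round(d["p"],2),np.round(d["centre"]),d["mask"].sum(), np.round(p2w(c,[d["centre"][::-1]],0.03)[0],3))
            np.save(f"m_{c}_{q}.npy",d["mask"]) if d is not None and d["p"]>.4 else 0
E
```

```text
pics
{'t': 0.0, 'q': array([ 1.19451081,  0.61593526, -0.01261856,  1.42493598,  0.00810643,
        1.10337729, -0.04038555]), 'joint_vel': array([ 1.34110121e-03, -7.59670691e-04, -4.85781064e-05, -8.75561560e-04,
       -1.08632902e-03,  6.67045783e-04,  6.52594705e-04]), 'joint_efforts': array([ 3.01671489e-04, -4.69214129e+01,  2.59466087e-01, -1.71035314e+01,
        9.98114847e-03,  9.72145353e-03, -7.28990841e-06]), 'ee_pos': array([ 0.2225106 , -0.60995012,  0.24711538]), 'tool_rot': array([-3.09112572e+00, -5.46332773e-01,  7.77595891e-04]), 'ft_force': array([ 0.22411316, -0.81978802,  0.59041429]), 'moment': array([ 0.00543906, -0.03598396,  0.03811216]), 'grasp_force': 0.0, 'width': 0.08543103860649137}
scene plate 0.73 [138. 189.] 1441 [ 0.49  -0.241  0.03 ]
scene dock 0.71 [276. 362.] 3732 [0.601 0.334 0.03 ]
scene rack 0.88 [228. 178.] 2248 [ 0.728 -0.063  0.03 ]
scene rack 0.66 [202. 116.] 1443 [ 0.76  -0.239  0.03 ]
scene tipbox 0.97 [108. 246.] 1312 [ 0.294 -0.181  0.03 ]
scene tipbox 0.92 [163. 240.] 1788 [ 0.487 -0.066  0.03 ]
scene tipbox 0.85 [168. 380.] 1846 [0.296 0.248 0.03 ]
scene bottle 0.97 [186. 322.] 852 [0.433 0.151 0.03 ]
scene cover 0.95 [203. 115.] 1483 [ 0.763 -0.241  0.03 ]
scene jar 0.56 [277. 223.] 689 [0.765 0.096 0.03 ]
side plate 0.63 [155. 294.] 983 [ 0.47  -0.226  0.03 ]
side plate 0.45 [327. 196.] 4301 [0.598 0.369 0.03 ]
side rack 0.77 [184. 191.] 1505 [ 0.718 -0.051  0.03 ]
side tipbox 0.83 [175. 352.] 1399 [ 0.311 -0.15   0.03 ]
side tipbox 0.77 [296. 359.] 3118 [0.307 0.256 0.03 ]
side tipbox 0.59 [190. 283.] 1630 [ 0.484 -0.061  0.03 ]
side bottle 0.79 [252. 293.] 1236 [0.442 0.154 0.03 ]
side cover 0.98 [151. 198.] 650 [ 0.74  -0.212  0.03 ]
side jar 0.87 [219. 156.] 637 [0.764 0.093 0.03 ]
```

View pics/scene0.png

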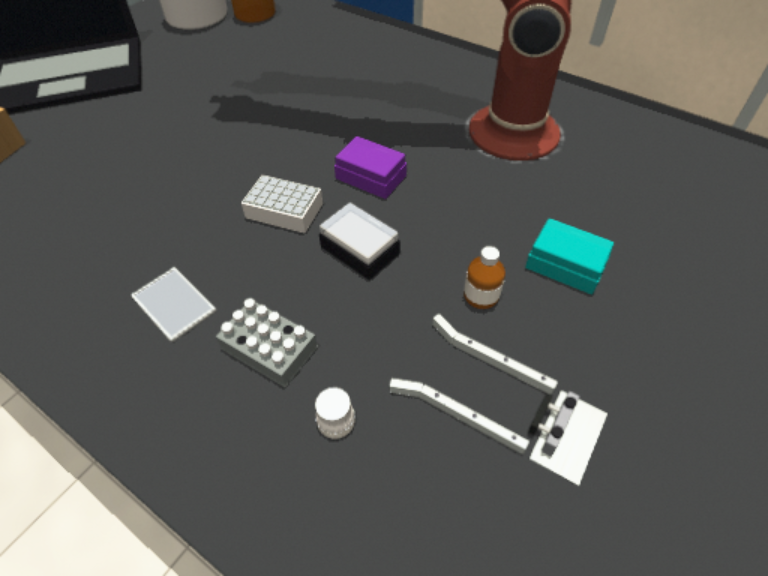

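View pics/side0.png

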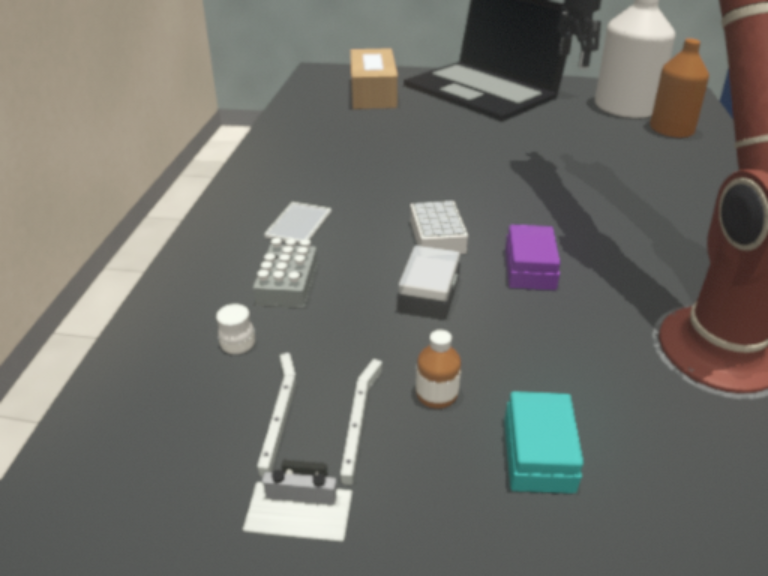

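The scene view (1.5x) shows the plate at (283,203), clear-lid tip box at (360,238), rack at (267,340), jar at (335,412), bottle at (485,278), and the dock with its mouth near (415,350). The side view agrees. Next I'll fit box models to the masks.

```bash
cat > fit.py <<'E'
from h import *
from scipy.optimize import minimize
def prism(poly,z0,z1,p):
    c,s=np.cos(p[2]),np.sin(p[2]); q=np.array(poly)@np.array([[c,s],[-s,c]])+p[:2]
    return np.vstack([np.c_[q,np.full(len(q),z)] for z in(z0,z1)])
def sil(cam,parts,p,S=4):
    im=np.zeros((384*S,512*S),np.uint8)
    for poly,z0,z1 in parts:
        uv=(w2p(cam,prism(poly,z0,z1,p))+.5)*S-.5
        cv2.fillConvexPoly(im,cv2.convexHull(uv.astype(np.float32)).round().astype(np.int32),255)
    return cv2.resize(im,(512,384),interpolation=cv2.INTER_AREA)/255.
def box(a,b,h): return [([[-a/2,-b/2],[a/2,-b/2],[a/2,b/2],[-a/2,b/2]],0,h)]
def dockparts():
    r=[]; L=.044; f=np.tan(.38)*L
    for s in(1,-1):
        r.append(([[s*.046,-.075],[s*.060,-.075],[s*.060,.09],[s*.046,.09]],0,.022))
        r.append(([[s*.046,-.075],[s*.0608,-.075],[s*(.0608+f),-.119],[s*(.046+f),-.119]],0,.022))
    return r
def fit(parts,masks,p0):
    def cost(p):
        t=0
        for c,m in masks.items():
            s=sil(c,parts,p); t+=1-np.minimum(s,m).sum()/np.maximum(s,m).sum()
        return t
    best=None
    for dy in(0,.15,-.15,.3,-.3):
        x0=np.array(p0)+[0,0,dy]
        r=minimize(cost,x0,method="Nelder-Mead",options=dict(initial_simplex=np.array([x0,x0+[.02,0,0],x0+[0,.02,0],x0+[0,0,.1]]),xatol=2e-4,fatol=1e-4,maxiter=120))
        if best is None or r.fun<best.fun: best=r
    return np.round(best.x,4),round(best.fun,3)
E
cat > a.py <<'E'
from fit import *
near=dict(plate=(.48,-.235),rack=(.723,-.057),tipbox=(.485,-.063),cover=(.75,-.23))
size=dict(plate=(.086,.128,.042),rack=(.084,.130,.057),tipbox=(.084,.122,.058),cover=(.088,.13,.008))
M={}
ims={c:bot.camera(c) for c in("scene","side")}
for q in near:
    mk={}
    for c in ims:
        for d in bot.masks_of(c,q):
            w=p2w(c,[d["centre"][::-1]],.03)[0][:2]
            if np.hypot(*(w-near[q]))<.05 and c not in mk: mk[c]=d["mask"].astype(float)
    print(q,list(mk),fit(box(*size[q]),mk,[*near[q],0]))
    for c in mk: print("  ",c,fit(box(*size[q]),{c:mk[c]},[*near[q],0]))
# dock: bright-pixel fit
P=dockparts(); 
def cost(p,cams):
    t=0
    for c in cams:
        g=cv2.cvtColor(ims[c],cv2.COLOR_BGR2GRAY).astype(float)
        s=sil(c,P,p); ring=np.clip(cv2.dilate(s,np.ones((9,9)))-s,0,1)
        e=sil(c,[([[-.044,.03],[.044,.03],[.044,.18],[-.044,.18]],0,.03),([[-.1,.092],[.1,.092],[.1,.2],[-.1,.2]],0,.03)],p); ring*=(1-e); s=s*(1-e)
        t-=(g*s).sum()/s.sum()-(g*ring).sum()/ring.sum()
    return t
for cams in(["scene","side"],["scene"],["side"]):
    best=None
    for x in(.58,.61,.64):
      for y in (.25,.28,.31):
       for a in(-.2,0,.2):
        x0=np.array([x,y,a]); 
        f=cost(x0,cams)
        if best is None or f<best[0]: best=(f,x0)
    x0=best[1]
    r=minimize(cost,x0,args=(cams,),method="Nelder-Mead",options=dict(initial_simplex=np.array([x0,x0+[.02,0,0],x0+[0,.02,0],x0+[0,0,.1]]),xatol=2e-4,fatol=1e-2))
    print("dock",cams,np.round(r.x,4),r.fun)
    if len(cams)==2:
        for c in cams:
            o=cv2.resize(ims[c],None,fx=2,fy=2)
            for poly,z0,z1 in P:
                k=((w2p(c,prism(poly,z0,z1,r.x)[len(poly):])+.5)*2-.5).round().astype(np.int32); cv2.polylines(o,[k],True,(0,0,255),1)
            cv2.imwrite(f"pics/dock_{c}.png",o[330:730,250:950] if c=="scene" else o[420:768,250:650])
E
python3 a.py
```

```text
plate ['scene', 'side'] (array([ 0.4775, -0.2586,  0.2518]), np.float64(0.211))
   scene (array([ 0.4768, -0.256 ,  0.2811]), np.float64(0.071))
   side (array([ 0.4789, -0.2625,  0.2465]), np.float64(0.134))
rack ['scene', 'side'] (array([ 0.7242, -0.0702,  0.0864]), np.float64(0.296))
   scene (array([ 0.7292, -0.0696, -0.0337]), np.float64(0.153))
   side (array([ 0.7231, -0.0683,  0.1106]), np.float64(0.13))
tipbox ['scene', 'side'] (array([ 0.4779, -0.075 , -0.1107]), np.float64(0.198))
   scene (array([ 0.4772, -0.0741, -0.1604]), np.float64(0.089))
   side (array([ 0.4778, -0.0761, -0.0864]), np.float64(0.102))
cover ['scene', 'side'] (array([ 0.7528, -0.2661, -0.1757]), np.float64(0.245))
   scene (array([ 0.753 , -0.2635, -0.1775]), np.float64(0.058))
   side (array([ 0.7519, -0.2704, -0.0841]), np.float64(0.173))Traceback (most recent call last):
  File "a.py", line 33, in <module>
    r=minimize(cost,x0,args=(cams,),method="Nelder-Mead",options=dict(initial_simplex=np.array([x0,x0+[.02,0,0],x0+[0,.02,0],x0+[0,0,.1]]),xatol=2e-4,fatol=1e-2))
    res = _minimize_neldermead(fun, x0, args, callback, bounds=bounds,
                               **options)
    fxr = func(xr)
    fx = function(np.copy(x), *(wrapper_args + args))
  File "a.py", line 20, in cost
    s=sil(c,P,p); ring=np.clip(cv2.dilate(s,np.ones((9,9)))-s,0,1)
  File "fit.py", line 9, in sil
    uv=(w2p(cam,prism(poly,z0,z1,p))+.5)*S-.5
        ~~~^^^^^^^^^^^^^^^^^^^^^^^^^
  File "h.py", line 4, in w2p
    m=bot.camera_model(cam); T=np.array(m["world_to_cam"]);
ValueError: time passes only in moves, steps and waits
```

```bash
python3 - <<'E'
s=open('h.py').read()
s=s.replace("def w2p","import functools\n@functools.lru_cache(None)\ndef cm(c): return bot.camera_model(c)\ndef w2p",1).replace("m=bot.camera_model(cam)","m=cm(cam)")
open('h.py','w').write(s)
a=open('a.py').read()
i=a.index("M={}"); j=a.index("# dock")
a=a[:i]+'ims={c:bot.camera(c) for c in("scene","side")}\n[cm(c) for c in ims]\n'+a[j:]
open('a2.py','w').write(a)
E
time python3 a2.py
```

```text
dock ['scene', 'side'] [0.5973 0.3009 0.0614] -146.23844995724346
dock ['scene'] [0.5951 0.3052 0.0154] -83.97930261217903
dock ['side'] [0.602  0.2388 0.0471] -100.6940475221245
real	0m4.197s
user	0m4.224s
sys	0m2.063s
```

View pics/dock_scene.png

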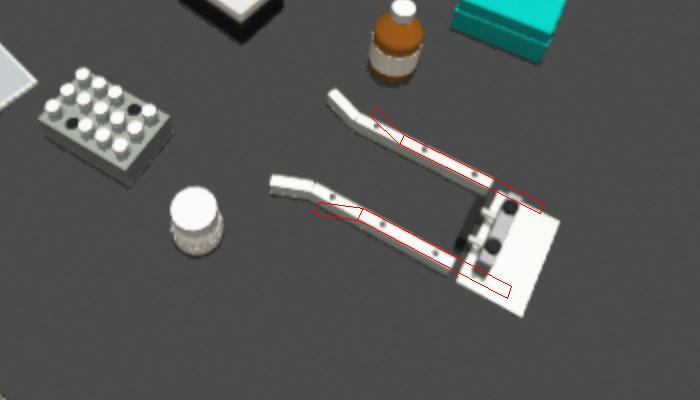

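The overlay in that crop is about 30 mm too far along +y: the real flare tips are at (332,92) and (271,183), and the far rail ends at (491,185) and (453,265). The white card drew the fit off, so I'll mask it out and refit.

```bash
cat > a3.py <<'E'
from fit import *
ims={c:bot.camera(c) for c in("scene","side")}; [cm(c) for c in ims]
P=dockparts(); B={}
for c in ims:
    g=cv2.cvtColor(ims[c],cv2.COLOR_BGR2GRAY)
    b=((g>105)*1).astype(np.uint8); roi=np.zeros_like(b)
    if c=="scene":
        pol=(np.array([[262,165],[325,80],[345,80],[500,178],[488,192],[460,200],[450,225],[453,255],[462,260],[452,278],[262,200]])+[250,330])/2
    else:
        pol=np.array([[255,478],[278,345],[300,345],[310,440],[275,462],[275,478]])/1.5, np.array([[340,490],[336,440],[350,370],[370,352],[388,360],[360,490]])/1.5
    for q in(pol if isinstance(pol,tuple) else [pol]): cv2.fillPoly(roi,[q.round().astype(np.int32)],1)
    B[c]=(b*roi).astype(float); print(c,B[c].sum())
for cams in(["scene","side"],["scene"],["side"]):
    r=fit(P,{c:B[c] for c in cams},[.597,.27,.06]); print(cams,r)
    if len(cams)==2: p=r[0]
O=[]
for c in ims:
    o=cv2.resize(ims[c],None,fx=2,fy=2)
    for poly,z0,z1 in P:
        k=((w2p(c,prism(poly,z0,z1,p)[len(poly):])+.5)*2-.5).round().astype(np.int32); cv2.polylines(o,[k],True,(0,0,255),1)
    O.append(o[380:680,460:840] if c=="scene" else o[440:740,280:600])
cv2.imwrite("pics/dock2.png",np.hstack(O))
E
python3 a3.py
```

```text
scene 1705.0
side 1842.0
['scene', 'side'] (array([0.6002, 0.241 , 0.0402]), np.float64(0.449))
['scene'] (array([0.5975, 0.2428, 0.0398]), np.float64(0.162))
['side'] (array([0.602, 0.239, 0.044]), np.float64(0.148))
```

View pics/dock2.png

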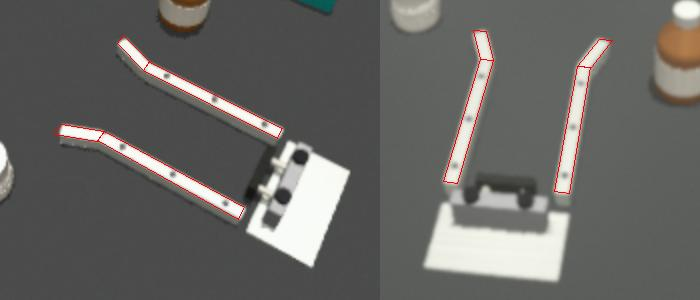

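The refitted dock outline lies on the rails in both views. Dock is at (0.600, 0.241, yaw 0.04). The passage runs from x≈0.527 to 0.676. I'll move to the plate's -x face first, then push it to +x.

>>> servo_tool --deltas '[[[0, 0, 0, 0.86, 0.4], [0.715, -0.76, 0.35, 0, 0.4], [0.715, -0.76, 0.35, 0, 0.4], [0.715, -0.76, 0.35, 0, 0.4], [0.715, -0.76, 0.35, 0, 0.4], [0.715, -0.76, 0.35, 0, 0.4], [0.715, -0.76, 0.35, 0, 0.4], [0.715, -0.76, 0.35, 0, 0.4], [0.715, -0.76, 0.35, 0, 0.4], [0.715, -0.76, 0.35, 0, 0.4], [0.715, -0.76, 0.35, 0, 0.4], [0.715, -0.76, 0.35, 0, 0.4], [0.715, -0.76, 0.35, 0, 0.4], [0, 0, 0, 0, 0.4], [0, 0, 0, 0, 0.4]]]'

```text
t: 2.75
ee_pos: [0.4025, -0.2778, 0.1219]
tool_rot: [-3.113, -0.415, 0.0]
ft_force: [0.1, -0.4, 1.4]
width: 0.0596
grasp_force: 0.0
```

```bash
cat >> h.py <<'E'
from scipy.spatial.transform import Rotation as R
def setwrist():
    s=bot.read_state(); im=bot.camera("wrist"); m=dict(bot.camera_model("wrist"))
    T=np.eye(4); T[:3,:3]=R.from_rotvec(s["tool_rot"]).as_matrix(); T[:3,3]=s["ee_pos"]
    m["world_to_cam"]=np.linalg.inv(T@np.array(m["hand_eye"])); W["wrist"]=m; return im
W={}
_cm=cm
def cm(c): return W[c] if c in W else _cm(c)
E
cat > pl.py <<'E'
from fit import *
import sys
def plate(p0,pic=None):
    im=setwrist(); [cm(c) for c in("scene","side")]
    mk={}; [bot.camera(c) for c in("scene","side")]
    for c in("wrist","scene","side"):
        for d in bot.masks_of(c,"plate"):
            s=sil(c,box(.086,.128,.042),p0); m=d["mask"]
            if c not in mk and np.minimum(s,m).sum()/max(1,np.maximum(s,m).sum())>.3: mk[c]=m.astype(float)
    out={}
    for c in mk: out[c]=fit(box(.086,.128,.042),{c:mk[c]},p0); print(c,out[c])
    if pic:
        for poly,z0,z1 in box(.086,.128,.042):
            for z in(0,4): cv2.polylines(im,[w2p("wrist",prism(poly,z0,z1,p0)[z:z+4]).round().astype(np.int32)],True,(0,0,255),1)
        cv2.imwrite(pic,im)
if __name__=="__main__": plate([float(a) for a in sys.argv[1:4]],sys.argv[4] if len(sys.argv)>4 else None)
E
python3 pl.py .4775 -.2586 .26 pics/w1.png
```

```text
wrist (array([ 0.4768, -0.2574,  0.2642]), np.float64(0.023))
scene (array([ 0.4758, -0.2582,  0.2773]), np.float64(0.038))
side (array([ 0.4776, -0.2615,  0.213 ]), np.float64(0.165))
```

View pics/w1.png

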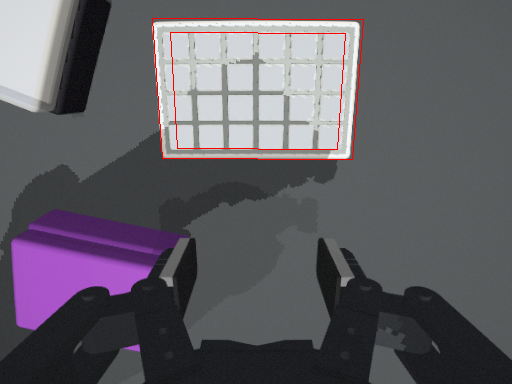

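The plate fit lies on the plate in the wrist image (rows 20–158, columns 155–360). The purple box is close to the left finger, so I'll check the clearance.

```bash
python3 - <<'E'
from h import *
im=setwrist(); h=cv2.cvtColor(im,cv2.COLOR_BGR2HSV)
m=((h[...,0]>125)&(h[...,0]<160)&(h[...,1]>120)&(h[...,2]>40)).astype(np.uint8)
ys,xs=np.nonzero(m); w=p2w("wrist",np.c_[xs,ys],.05)
print(w[:,0].max(),w[w[:,0].argmax()],w[:,1].min(),w[w[:,1].argmin()])
E
```

```text
0.37175756848803637 [ 0.37175757 -0.23782223  0.05      ] -0.23906931645133267 [ 0.36891211 -0.23906932  0.05      ]
```

>>> servo_tool --deltas '[[[0.5, 0.13, 0, 0, 0.2], [0, 0, 0, 0, 0.2], [0, 0, 0.5, 0, 0.2], [0, 0, 0.5, 0, 0.2], [0, 0, 0.5, 0, 0.2], [0, 0, 0.5, 0, 0.2], [0, 0, 0.5, 0, 0.2], [0, 0, 0.4, 0, 0.2], [0, 0, 0.1, 0, 0.2], [0, 0, 0, 0, 0.2]]]'

```text
t: 3.93
ee_pos: [0.4158, -0.28, 0.0317]
tool_rot: [-3.114, -0.406, 0.003]
ft_force: [0.3, 0.0, 0.3]
width: 0.0515
grasp_force: 0.0
```

```bash
python3 - <<'E'
from h import *
im=bot.camera("side"); cv2.imwrite("pics/s2.png",cv2.resize(im[100:220,220:420],None,fx=4,fy=4,interpolation=cv2.INTER_CUBIC)); print(bot.read_state()["ft_force"])
E
```

```text
[-0.149514   -0.42754669  0.29637765]
```

View pics/s2.png

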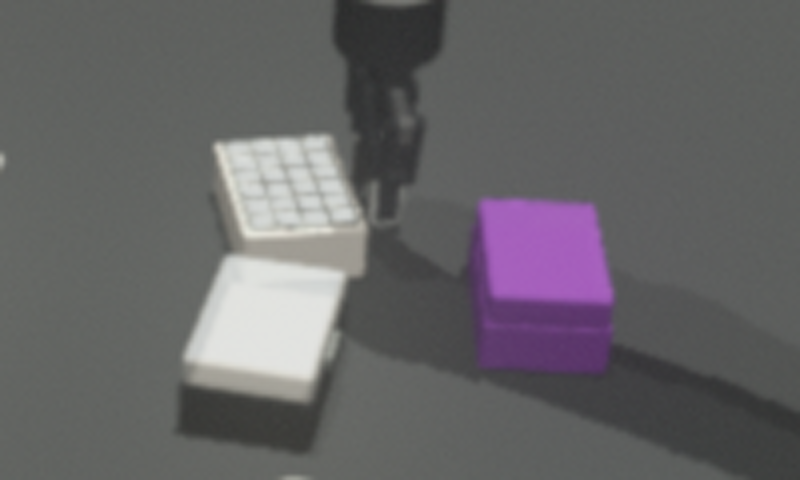

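>>> servo_tool --deltas '[[[0.15, 0, 0, 0, 0.2], [0.15, 0, 0, 0, 0.2], [0.2, 0.02, 0, 0.1, 0.2], [0.2, 0.02, 0, 0.1, 0.2], [0.2, 0.02, 0, 0.1, 0.2], [0.2, 0.02, 0, 0.1, 0.2], [0.2, 0.02, 0, 0.1, 0.2], [0.2, 0.02, 0, 0.1, 0.2], [0.2, 0.02, 0, 0.1, 0.2], [0.2, 0.02, 0, 0.1, 0.2], [0.2, 0.01, 0, 0.1, 0.2], [0.2, 0.01, 0, 0.1, 0.2]]]'

```text
t: 4.98
ee_pos: [0.4859, -0.2702, 0.0323]
tool_rot: [-3.132, -0.242, -0.0]
ft_force: [-0.1, 0.6, 0.8]
width: 0.0509
grasp_force: 0.6
```

```bash
python3 pl.py .53 -.25 .15
```

```text
wrist (array([ 0.5386, -0.2552,  0.1529]), np.float64(0.027))
scene (array([ 0.5396, -0.2548,  0.1382]), np.float64(0.05))
side (array([ 0.5413, -0.2593,  0.1474]), np.float64(0.126))
```

>>> servo_tool --deltas '[[[0.2, 0.01, 0, 0.1, 0.2], [0.2, 0.01, 0, 0.1, 0.2], [0.2, 0.01, 0, 0.1, 0.2], [0.2, 0.01, 0, 0.1, 0.2], [0.2, 0.01, 0, 0.1, 0.2], [0.2, 0.01, 0, 0.1, 0.2], [0.2, 0.01, 0, 0.1, 0.2], [0.2, 0.01, 0, 0.1, 0.2], [0.2, 0.01, 0, 0.1, 0.2], [0.2, 0, 0, 0.1, 0.2], [0.2, 0, 0, 0.1, 0.2], [0, 0, 0, 0, 0.2]]]'

```text
t: 6.28
ee_pos: [0.5533, -0.2658, 0.0324]
tool_rot: [3.141, 0.064, 0.004]
ft_force: [-0.0, -0.4, 0.1]
width: 0.0515
grasp_force: 0.0
```

```bash
python3 pl.py .607 -.25 .04
```

```text
scene (array([ 0.6076, -0.2564,  0.037 ]), np.float64(0.033))
side (array([ 0.6108, -0.2544,  0.1176]), np.float64(0.069))
```

>>> servo_tool --deltas '[[[-0.6, 0, 0, 0, 0.1], [-0.7, 0, 0, 0, 0.1], [0, 0, -1, 0, 0.1], [0, 0, -1, 0, 0.1], [0, 0, -1, 0, 0.1], [0, 0, 0, -1, 0.1], [0, 0, 0, -1, 0.1], [0, 0, 0, -1, 0.1], [0, 0, 0, -1, 0.1], [0, 0, 0, -1, 0.1], [0, 0, 0, -1, 0.1], [0, 0, 0, -1, 0.1], [0, 0, 0, -1, 0.1], [0, 0, 0, -1, 0.1], [0, 0, 0, -1, 0.1], [0, 0, 0, -1, 0.1], [0, 0, 0, -1, 0.1], [0, 0, 0, -1, 0.1], [0, 0, 0, -1, 0.1], [0, 0, 0, -1, 0.1]]]'

```text
t: 8.25
ee_pos: [0.5118, -0.2681, 0.1224]
tool_rot: [2.171, 2.27, -0.001]
ft_force: [0.6, -0.2, -0.3]
width: 0.0468
grasp_force: 0.0
```

>>> servo_tool --deltas '[[[-0.58, 0.63, 0, 0, 0.1], [-0.58, 0.63, 0, 0, 0.1], [-0.58, 0.63, 0, 0, 0.1], [-0.58, 0.63, 0, 0, 0.1], [-0.58, 0.63, 0, 0, 0.1], [0, 0, 0, 0, 0.1], [0, 0, 0, 0, 0.1]]]'

```text
t: 8.83
ee_pos: [0.6099, -0.3519, 0.1216]
tool_rot: [-2.178, -2.263, 0.001]
ft_force: [-0.3, 0.8, -0.5]
width: 0.0469
grasp_force: 0.0
```

```bash
python3 pl.py .608 -.256 .04
```

```text
wrist (array([ 0.607 , -0.2557,  0.0364]), np.float64(0.018))
scene (array([ 0.6075, -0.2564,  0.0399]), np.float64(0.04))
side (array([ 0.6095, -0.2595,  0.0669]), np.float64(0.095))
```

>>> servo_tool --deltas '[[[0, 0, 0.6, 0, 0.1], [0, 0, 0.6, 0, 0.1], [0, 0, 0.6, 0, 0.1], [0, 0, 0.6, 0, 0.1], [0, 0, 0.5, 0, 0.1], [0, 0, 0.1, 0, 0.1], [0.25, 0.01, 0, 0, 0.1], [0.25, 0.01, 0, 0, 0.1], [0.2, 0.01, 0, 0, 0.1], [0.2, 0.01, 0, 0, 0.1], [0.25, 0.01, 0, 0, 0.1], [0.25, 0.01, 0, 0, 0.1], [0.25, 0.01, 0, 0, 0.1], [0.25, 0.01, 0, 0, 0.1], [0.25, 0.01, 0, 0, 0.1], [0.25, 0.01, 0, 0, 0.1], [0.25, 0.01, 0, 0, 0.1], [0.25, 0.01, 0, 0, 0.1], [0.2, 0.01, 0, 0, 0.1]]]'

```text
t: 10.72
ee_pos: [0.6103, -0.2565, 0.0322]
tool_rot: [-2.176, -2.266, -0.0]
ft_force: [-0.8, -0.4, 0.1]
width: 0.0469
grasp_force: 0.7
```

```bash
python3 pl.py .607 -.19 .04 pics/w3.png; python3 a.py 2>/dev/null | grep -A3 -E "rack|tipbox"
```

```text
wrist (array([ 0.6059, -0.1807,  0.0411]), np.float64(0.012))
scene (array([ 0.6058, -0.1809,  0.0347]), np.float64(0.032))
side (array([ 0.6068, -0.1814,  0.0139]), np.float64(0.041))
rack ['scene', 'side'] (array([ 0.7258, -0.0696,  0.0701]), np.float64(0.281))
   scene (array([ 0.7277, -0.0693,  0.0317]), np.float64(0.124))
   side (array([ 0.7247, -0.0687,  0.0798]), np.float64(0.153))
tipbox ['scene'] (array([ 0.4769, -0.0751, -0.1588]), np.float64(0.074))
   scene (array([ 0.4769, -0.0751, -0.1588]), np.float64(0.074))
cover ['scene', 'side'] (array([ 0.7534, -0.2649, -0.1678]), np.float64(0.173))
   scene (array([ 0.7536, -0.2646, -0.1668]), np.float64(0.045))
```

View pics/w3.png

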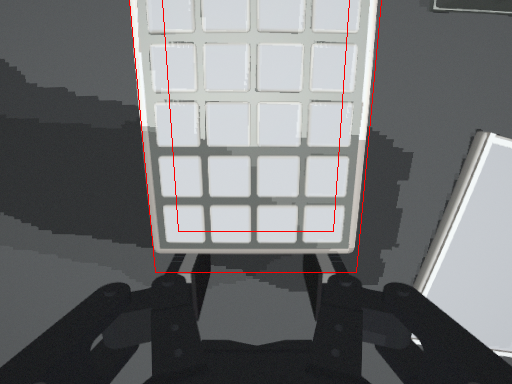

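>>> servo_tool --deltas '[[[0.25, 0.01, 0, 0, 0.1], [0.25, 0.01, 0, 0, 0.1], [0.25, 0.01, 0, 0, 0.1], [0.25, 0.01, 0, 0, 0.1], [0.25, 0.01, 0, 0, 0.1], [0.25, 0.01, 0, 0, 0.1], [0.25, 0.01, 0, 0, 0.1], [0.25, 0.01, 0, 0, 0.1], [0.25, 0.01, 0, 0, 0.1], [0.25, 0.01, 0, 0, 0.1], [0.25, 0.01, 0, 0, 0.1], [0.25, 0.01, 0, 0, 0.1], [0.25, 0.01, 0, 0, 0.1], [0.25, 0.01, 0, 0, 0.1], [0.25, 0.01, 0, 0, 0.1], [0.25, 0.01, 0, 0, 0.1], [0.25, 0.01, 0, 0, 0.1], [0.25, 0.01, 0, 0, 0.1], [0.2, 0.01, 0, 0, 0.1]]]'

```text
t: 13.1
ee_pos: [0.6104, -0.1155, 0.0324]
tool_rot: [-2.176, -2.266, -0.001]
ft_force: [-0.9, -0.8, 0.2]
width: 0.0468
grasp_force: 0.3
```

```bash
python3 -c "
from plant import bot;print(bot.read_state()['ft_force'])"; python3 pl.py .606 -.04 .04; python3 a3.py
```

```text
[-0.94101227 -0.84112233  0.19557847]
wrist (array([ 0.6065, -0.0397,  0.0404]), np.float64(0.011))
scene (array([ 0.6064, -0.0388,  0.0545]), np.float64(0.061))
side (array([ 0.6083, -0.0383,  0.0721]), np.float64(0.053))
scene 1711.0
side 1854.0
['scene', 'side'] (array([0.5999, 0.2403, 0.0393]), np.float64(0.442))
['scene'] (array([0.5975, 0.2428, 0.0398]), np.float64(0.159))
['side'] (array([0.6019, 0.2396, 0.0444]), np.float64(0.152))
```

>>> servo_tool --deltas '[[[0.24, 0.012, 0, 0, 0.1], [0.24, 0.012, 0, 0, 0.1], [0.24, 0.012, 0, 0, 0.1], [0.24, 0.012, 0, 0, 0.1], [0.24, 0.012, 0, 0, 0.1], [0.24, 0.012, 0, 0, 0.1], [0.24, 0.012, 0, 0, 0.1], [0.24, 0.012, 0, 0, 0.1], [0.24, 0.012, 0, 0, 0.1], [0.24, 0.012, 0, 0, 0.1], [0.24, 0.012, 0, 0, 0.1], [0.24, 0.012, 0, 0, 0.1]]]'

```text
t: 14.5
ee_pos: [0.6112, -0.0295, 0.0323]
tool_rot: [-2.177, -2.265, 0.0]
ft_force: [-0.7, 0.1, -0.2]
width: 0.0474
grasp_force: 0.3
```

```bash
python3 pl.py .607 .045 .04 pics/w4.png; python3 - <<'E'
from fit import *
im=setwrist()
for poly,z0,z1 in dockparts():
    cv2.polylines(im,[w2p("wrist",prism(poly,z0,z1,[.6,.2405,.04])[4:]).round().astype(np.int32)],True,(0,0,255),1)
s=bot.camera("scene"); o=cv2.resize(s[130:330,210:430],None,fx=1.9,fy=1.9)
cv2.imwrite("pics/w4.png",np.hstack([im,cv2.resize(o,(288,384))]) if 0 else np.hstack([im[:300], cv2.resize(bot.camera("side")[210:310,150:250],(288,300))]))
E
```

```text
wrist (array([0.6076, 0.0463, 0.0385]), np.float64(0.01))
scene (array([0.6071, 0.0488, 0.0555]), np.float64(0.027))
side (array([0.6095, 0.0474, 0.0447]), np.float64(0.039))
```

View pics/w4.png

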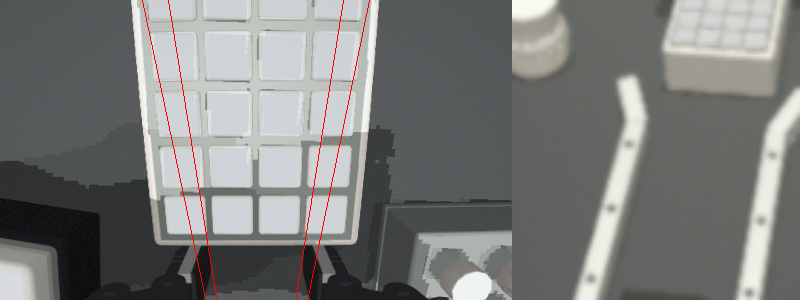

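>>> servo_tool --deltas '[[[0.2, 0, 0, 0, 0.1], [0.2, 0, 0, 0, 0.1], [0.2, 0, 0, 0, 0.1], [0.15, 0, 0, 0, 0.1], [0.15, 0, 0, 0, 0.1], [0.15, 0, 0, 0, 0.1], [0.15, 0, 0, 0, 0.1], [0.15, 0, 0, 0, 0.1], [0.15, 0, 0, 0, 0.1], [0.15, 0, 0, 0, 0.1], [0.15, 0, 0, 0, 0.1]]]'

```text
t: 15.87
ee_pos: [0.609, 0.0242, 0.0323]
tool_rot: [-2.177, -2.265, -0.0]
ft_force: [0.4, -1.0, 0.5]
width: 0.0468
grasp_force: 0.3
```

```bash
cat > rel.py <<'E'
import sys
from pl import *
y=float(sys.argv[1]); s=bot.read_state(); print(s["ee_pos"],s["ft_force"]); plate([.607-.04*(y-.05),y,.04])
E
python3 rel.py .10; python3 - <<'E'
from h import *
im=bot.camera("scene"); im2=bot.camera("side")
cv2.imwrite("pics/d5.png",np.hstack([cv2.resize(im[180:310,230:360],(400,400),interpolation=cv2.INTER_CUBIC),cv2.resize(im2[200:330,150:280],(400,400),interpolation=cv2.INTER_CUBIC)]))
E
```

```text
[0.60902921 0.02420331 0.03231281] [ 0.42365375 -0.98142363  0.48458496]
wrist (array([0.6058, 0.1002, 0.0429]), np.float64(0.017))
scene (array([0.6053, 0.1013, 0.039 ]), np.float64(0.034))
side (array([0.6072, 0.1009, 0.0487]), np.float64(0.036))
```

View pics/d5.png

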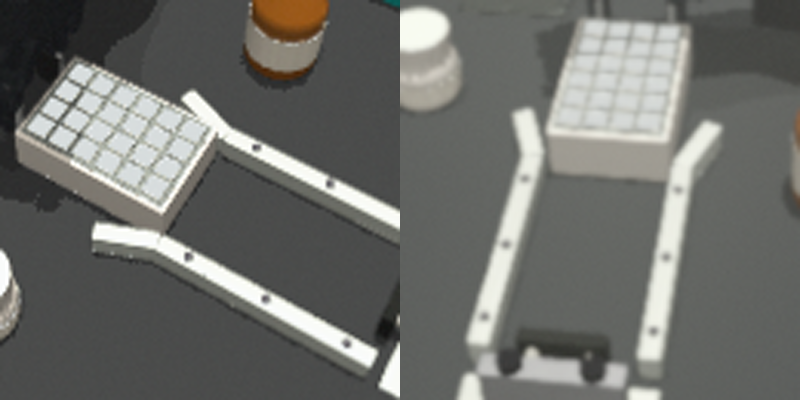

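The plate's front is at the start of the parallel rails and looks centred between them. I'll feed it in slowly and watch the side force.

>>> servo_tool --deltas '[[[0.1, -0.01, 0, 0, 0.1], [0.1, -0.01, 0, 0, 0.1], [0.1, 0, 0, 0, 0.1], [0.1, 0, 0, 0, 0.1], [0.1, 0, 0, 0, 0.1], [0.1, 0, 0, 0, 0.1]]]'

```text
t: 16.77
ee_pos: [0.6077, 0.0421, 0.0323]
tool_rot: [-2.177, -2.265, 0.0]
ft_force: [-0.1, -1.5, -0.9]
width: 0.047
grasp_force: 0.4
```

>>> servo_tool --deltas '[[[0.1, 0, 0, 0, 0.1], [0.1, 0, 0, 0, 0.1], [0.1, 0, 0, 0, 0.1], [0.1, 0, 0, 0, 0.1], [0.1, 0, 0, 0, 0.1], [0.1, 0, 0, 0, 0.1]]]'

```text
t: 17.27
ee_pos: [0.607, 0.06, 0.0323]
tool_rot: [-2.177, -2.265, 0.0]
ft_force: [-0.7, -1.0, 0.5]
width: 0.0469
grasp_force: 0.4
```

```bash
python3 rel.py .135
```

```text
[0.60698209 0.06002874 0.0323212 ] [-0.73057102 -1.03309371  0.54226655]
wrist (array([0.6038, 0.1359, 0.0396]), np.float64(0.011))
scene (array([0.6025, 0.1365, 0.0517]), np.float64(0.051))
side (array([0.604 , 0.1348, 0.0665]), np.float64(0.064))
```

>>> servo_tool --deltas '[[[0.1, 0, 0, 0, 0.1], [0.1, 0, 0, 0, 0.1], [0.1, 0, 0, 0, 0.1], [0.1, 0, 0, 0, 0.1], [0.1, 0, 0, 0, 0.1], [0.1, 0, 0, 0, 0.1], [0.1, 0, 0, 0, 0.1], [0.1, 0, 0, 0, 0.1]]]'

```text
t: 18.23
ee_pos: [0.6061, 0.084, 0.0324]
tool_rot: [-2.177, -2.265, -0.0]
ft_force: [0.4, -0.0, -0.7]
width: 0.0472
grasp_force: 0.4
```

>>> servo_tool --deltas '[[[0.1, 0, 0, 0, 0.1], [0.1, 0, 0, 0, 0.1], [0.1, 0, 0, 0, 0.1], [0.1, 0, 0, 0, 0.1], [0.1, 0, 0, 0, 0.1], [0.1, 0, 0, 0, 0.1], [0.1, 0, 0, 0, 0.1], [0.1, 0, 0, 0, 0.1]]]'

```text
t: 18.9
ee_pos: [0.6051, 0.108, 0.0323]
tool_rot: [-2.177, -2.265, -0.0]
ft_force: [-0.2, -1.6, -0.2]
width: 0.0469
grasp_force: 0.4
```

>>> servo_tool --deltas '[[[0.1, 0, 0, 0, 0.1], [0.1, 0, 0, 0, 0.1], [0.1, 0, 0, 0, 0.1], [0.1, 0, 0, 0, 0.1], [0.1, 0, 0, 0, 0.1], [0.05, 0, 0, 0, 0.1], [0.05, 0, 0, 0, 0.1]]]'

```text
t: 19.48
ee_pos: [0.6044, 0.1259, 0.0324]
tool_rot: [-2.176, -2.266, -0.0]
ft_force: [0.1, -0.4, 0.4]
width: 0.0469
grasp_force: 0.4
```

```bash
python3 rel.py .205;python3 - <<'E'
from h import *
im=bot.camera("scene"); im2=bot.camera("side")
cv2.imwrite("pics/d6.png",np.hstack([cv2.resize(im[190:320,280:410],(400,400),interpolation=cv2.INTER_CUBIC),cv2.resize(im2[220:350,150:280],(400,400),interpolation=cv2.INTER_CUBIC)]))
E
```

```text
[0.60437418 0.12591093 0.03236891] [ 0.11041256 -0.35794882  0.41746678]
wrist (array([0.6011, 0.2017, 0.0396]), np.float64(0.011))
scene (array([0.5986, 0.2023, 0.0586]), np.float64(0.082))
side (array([0.6021, 0.1987, 0.06  ]), np.float64(0.052))
```

View pics/d6.png

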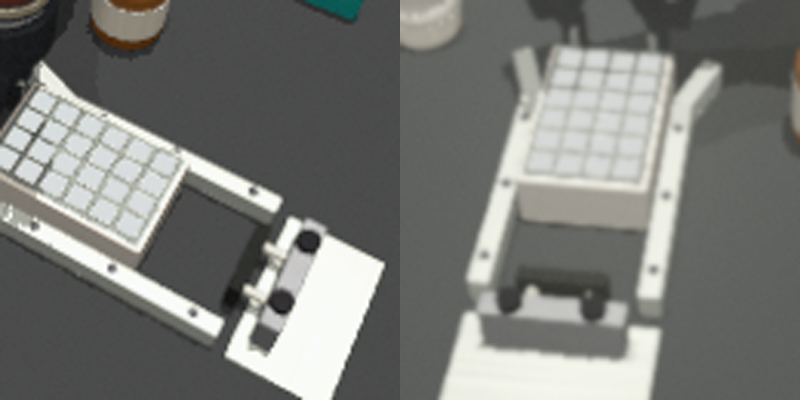

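The plate is well inside the rails and straight. The black pad sits near the rail ends (scene crop about (240,265), side crop about (563,280)). I'll estimate its face before feeling for it.

```bash
python3 - <<'E'
from h import *
for c,uv,z in(("side",[[188.3,307.1],[218.2,307.1]],.032),("scene",[[352.2,289.1],[360,265]],.006)):
    w=p2w(c,uv,z)[:,:2]-[.6,.2405]; print(c,np.round(w@np.array([[np.cos(.04),-np.sin(.04)],[np.sin(.04),np.cos(.04)]]),4))
E
```

```text
side [[ 0.0268  0.0868]
 [-0.0287  0.0806]]
scene [[ 0.0291  0.088 ]
 [-0.0317  0.0806]]
```

>>> servo_tool --deltas '[[[0.08, 0, 0, 0, 0.1], [0.08, 0, 0, 0, 0.1], [0.08, 0, 0, 0, 0.1], [0.06, 0, 0, 0, 0.1], [0.04, 0, 0, 0, 0.1], [0.02, 0, 0, 0, 0.1]]]'

```text
t: 20.38
ee_pos: [0.6039, 0.1367, 0.0324]
tool_rot: [-2.176, -2.266, -0.0]
ft_force: [-0.3, -1.0, -0.3]
width: 0.0468
grasp_force: 0.6
```

>>> servo_tool --deltas '[[[0.08, 0, 0, 0, 0.1], [0.08, 0, 0, 0, 0.1], [0.08, 0, 0, 0, 0.1], [0.08, 0, 0, 0, 0.1], [0.08, 0, 0, 0, 0.1], [0.08, 0, 0, 0, 0.1], [0.08, 0, 0, 0, 0.1], [0.05, 0, 0, 0, 0.1], [0.03, 0, 0, 0, 0.1]]]'

```text
t: 21.13
ee_pos: [0.6032, 0.1561, 0.0324]
tool_rot: [-2.176, -2.266, -0.0]
ft_force: [0.6, -1.3, 0.9]
width: 0.047
grasp_force: 0.5
```

>>> servo_tool --deltas '[[[0.05, 0, 0, 0, 0.1], [0.05, 0, 0, 0, 0.1], [0.05, 0, 0, 0, 0.1], [0.05, 0, 0, 0, 0.1], [0.04, 0, 0, 0, 0.1], [0.02, 0, 0, 0, 0.1]]]'

```text
t: 21.63
ee_pos: [0.6029, 0.1638, 0.0323]
tool_rot: [-2.176, -2.265, -0.0]
ft_force: [-1.0, -0.8, 0.7]
width: 0.0469
grasp_force: 0.4
```

```bash
python3 rel.py .237
```

```text
[0.6028536  0.16381006 0.03233233] [-0.9561001  -0.79290437  0.72169522]
wrist (array([0.5995, 0.2396, 0.0417]), np.float64(0.014))
scene (array([0.5954, 0.2398, 0.0367]), np.float64(0.081))
side (array([0.6003, 0.2396, 0.0516]), np.float64(0.055))
```

>>> servo_tool --deltas '[[[0.03, 0, 0, 0, 0.1], [0.03, 0, 0, 0, 0.1], [0.03, 0, 0, 0, 0.1], [0.03, 0, 0, 0, 0.1], [0.03, 0, 0, 0, 0.1], [0.03, 0, 0, 0, 0.1], [0.02, 0, 0, 0, 0.1], [0.01, 0, 0, 0, 0.1]]]'

```text
t: 22.6
ee_pos: [0.6027, 0.1698, 0.0324]
tool_rot: [2.177, 2.265, 0.0]
ft_force: [-0.3, -1.9, 1.2]
width: 0.0472
grasp_force: 0.7
```

>>> servo_tool --deltas '[[[0.02, 0, 0, 0, 0.1], [0.02, 0, 0, 0, 0.1], [0.02, 0, 0, 0, 0.1], [0.01, 0, 0, 0, 0.1]]]'

```text
t: 22.93
ee_pos: [0.6026, 0.1719, 0.0324]
tool_rot: [2.177, 2.265, 0.0]
ft_force: [0.2, -1.0, 1.1]
width: 0.0467
grasp_force: 0.8
```

>>> servo_tool --deltas '[[[0.02, 0, 0, 0, 0.1], [0.02, 0, 0, 0, 0.1], [0.02, 0, 0, 0, 0.1], [0.01, 0, 0, 0, 0.1]]]'

```text
t: 23.27
ee_pos: [0.6025, 0.1741, 0.0324]
tool_rot: [-2.177, -2.265, -0.0]
ft_force: [0.6, -1.3, 1.5]
width: 0.047
grasp_force: 0.8
```

>>> servo_tool --deltas '[[[0.02, 0, 0, 0, 0.1], [0.02, 0, 0, 0, 0.1], [0.02, 0, 0, 0, 0.1], [0.01, 0, 0, 0, 0.1]]]'

```text
t: 23.6
ee_pos: [0.6024, 0.1762, 0.0323]
tool_rot: [-2.176, -2.265, -0.0]
ft_force: [-0.7, -1.3, 0.6]
width: 0.0468
grasp_force: 0.7
```

>>> servo_tool --deltas '[[[0.02, 0, 0, 0, 0.1], [0.02, 0, 0, 0, 0.1], [0.02, 0, 0, 0, 0.1], [0.01, 0, 0, 0, 0.1]]]'

```text
t: 23.93
ee_pos: [0.6022, 0.1783, 0.0323]
tool_rot: [-2.176, -2.265, -0.0]
ft_force: [-0.0, -0.7, 1.5]
width: 0.047
grasp_force: 0.7
```

>>> servo_tool --deltas '[[[0.02, 0, 0, 0, 0.1], [0.02, 0, 0, 0, 0.1], [0.02, 0, 0, 0, 0.1], [0.01, 0, 0, 0, 0.1]]]'

```text
t: 24.27
ee_pos: [0.6022, 0.1804, 0.0323]
tool_rot: [-2.176, -2.265, -0.0]
ft_force: [-0.5, -1.4, 0.1]
width: 0.047
grasp_force: 0.7
```

>>> servo_tool --deltas '[[[0.02, 0, 0, 0, 0.1], [0.02, 0, 0, 0, 0.1], [0.02, 0, 0, 0, 0.1], [0.01, 0, 0, 0, 0.1]]]'

```text
t: 24.6
ee_pos: [0.6021, 0.1825, 0.0323]
tool_rot: [-2.176, -2.265, -0.0]
ft_force: [0.2, -1.4, 0.7]
width: 0.047
grasp_force: 0.6
```

>>> servo_tool --deltas '[[[0.02, 0, 0, 0, 0.1], [0.02, 0, 0, 0, 0.1], [0.02, 0, 0, 0, 0.1], [0.01, 0, 0, 0, 0.1]]]'

```text
t: 24.93
ee_pos: [0.602, 0.1846, 0.0323]
tool_rot: [-2.176, -2.265, -0.0]
ft_force: [0.5, -1.2, 1.2]
width: 0.0467
grasp_force: 0.6
```

>>> servo_tool --deltas '[[[0.02, 0, 0, 0, 0.1], [0.02, 0, 0, 0, 0.1], [0.02, 0, 0, 0, 0.1], [0.01, 0, 0, 0, 0.1]]]'

```text
t: 25.27
ee_pos: [0.602, 0.1858, 0.0324]
tool_rot: [2.176, 2.265, -0.001]
ft_force: [0.2, -3.3, 2.6]
width: 0.0471
grasp_force: 1.4
```

Pad contact: the force rises to 3.3 N. I'll use smaller steps from here.

>>> servo_tool --deltas '[[[0.02, 0, 0, 0, 0.1], [0.01, 0, 0, 0, 0.1], [0, 0, 0, 0, 0.1]]]'

```text
t: 25.52
ee_pos: [0.602, 0.1861, 0.0323]
tool_rot: [2.177, 2.264, -0.002]
ft_force: [0.2, -4.5, 2.1]
width: 0.0471
grasp_force: 2.2
```

>>> servo_tool --deltas '[[[0.02, 0, 0, 0, 0.1], [0.02, 0, 0, 0, 0.1], [0.02, 0, 0, 0, 0.1], [0, 0, 0, 0, 0.1]]]'

```text
t: 25.85
ee_pos: [0.602, 0.1867, 0.0324]
tool_rot: [2.176, 2.263, -0.005]
ft_force: [-0.6, -6.6, 3.5]
width: 0.0473
grasp_force: 3.2
```

>>> servo_tool --deltas '[[[0.03, 0, 0, 0, 0.1], [0.03, 0, 0, 0, 0.1], [0.03, 0, 0, 0, 0.1], [0, 0, 0, 0, 0.1]]]'

```text
t: 26.18
ee_pos: [0.6019, 0.1873, 0.0323]
tool_rot: [2.176, 2.261, -0.009]
ft_force: [-0.1, -10.8, 4.3]
width: 0.0469
grasp_force: 4.5
```

>>> servo_tool --deltas '[[[0, 0, 0, 0, 0.1], [0, 0, 0, 0, 0.1], [0, 0, 0, 0, 0.1], [0, 0, 0, 0, 0.1]]]'

```text
t: 26.52
ee_pos: [0.602, 0.1873, 0.0323]
tool_rot: [2.176, 2.261, -0.009]
ft_force: [-0.4, -9.2, 4.7]
width: 0.0469
grasp_force: 4.5
```

>>> servo_tool --deltas '[[[0.02, 0, 0, 0, 0.1], [0, 0, 0, 0, 0.1], [0, 0, 0, 0, 0.1], [0, 0, 0, 0, 0.1], [0, 0, 0, 0, 0.1], [0, 0, 0, 0, 0.1], [0, 0, 0, 0, 0.1], [0, 0, 0, 0, 0.1], [0, 0, 0, 0, 0.1], [0, 0, 0, 0, 0.1], [0, 0, 0, 0, 0.1], [0, 0, 0, 0, 0.1]]]'

```text
t: 27.52
ee_pos: [0.602, 0.1874, 0.0323]
tool_rot: [2.176, 2.26, -0.01]
ft_force: [-0.7, -10.6, 3.9]
width: 0.0469
grasp_force: 4.8
```

Held for about 1.3 s at about 10 N. Now I'll ease off slowly.

>>> servo_tool --deltas '[[[-0.015, 0, 0, 0, 0.1], [-0.015, 0, 0, 0, 0.1], [-0.015, 0, 0, 0, 0.1], [-0.015, 0, 0, 0, 0.1], [-0.015, 0, 0, 0, 0.1], [-0.015, 0, 0, 0, 0.1], [-0.015, 0, 0, 0, 0.1], [-0.015, 0, 0, 0, 0.1], [-0.015, 0, 0, 0, 0.1], [-0.015, 0, 0, 0, 0.1], [-0.015, 0, 0, 0, 0.1], [-0.015, 0, 0, 0, 0.1], [-0.015, 0, 0, 0, 0.1], [-0.015, 0, 0, 0, 0.1], [-0.015, 0, 0, 0, 0.1], [-0.015, 0, 0, 0, 0.1]]]'

```text
t: 28.85
ee_pos: [0.602, 0.1863, 0.0323]
tool_rot: [-2.176, -2.265, -0.002]
ft_force: [-0.0, -1.8, 0.4]
width: 0.0471
grasp_force: 1.0
```

>>> servo_tool --deltas '[[[-0.015, 0, 0, 0, 0.1], [-0.015, 0, 0, 0, 0.1], [-0.015, 0, 0, 0, 0.1], [-0.015, 0, 0, 0, 0.1], [-0.015, 0, 0, 0, 0.1], [-0.015, 0, 0, 0, 0.1], [-0.015, 0, 0, 0, 0.1], [-0.02, 0, 0, 0, 0.1], [-0.02, 0, 0, 0, 0.1], [-0.02, 0, 0, 0, 0.1], [-0.02, 0, 0, 0, 0.1], [-0.04, 0, 0, 0, 0.1], [-0.06, 0, 0, 0, 0.1], [-0.1, 0, 0, 0, 0.1], [-0.1, 0, 0, 0, 0.1], [-0.2, 0, 0, 0, 0.1], [-0.3, 0, 0, 0, 0.1], [-0.3, 0, 0, 0, 0.1], [0, 0, 0, 0, 0.1]]]'

```text
t: 30.43
ee_pos: [0.604, 0.1424, 0.0322]
tool_rot: [2.18, 2.259, -0.004]
ft_force: [-0.5, -0.4, 0.1]
width: 0.0471
grasp_force: 0.0
```

>>> servo_tool --deltas '[[[0, 0, -0.5, 0, 0.1], [0, 0, -0.8, 0, 0.1], [0, 0, -0.8, 0, 0.1], [0, 0, -0.8, 0, 0.1], [0, 0, -0.8, 0, 0.1], [0, 0, -0.8, 0, 0.1], [0, 0, 0, 0, 0.1], [0, 0, 0, 0, 0.1]]]'

```text
t: 31.1
ee_pos: [0.6044, 0.1468, 0.169]
tool_rot: [2.176, 2.263, 0.005]
ft_force: [-0.5, -1.5, 0.1]
width: 0.0468
grasp_force: 0.0
```

```bash
python3 rel.py .261; python3 - <<'E'
from h import *
im=bot.camera("scene"); im2=bot.camera("side")
cv2.imwrite("pics/d7.png",np.hstack([cv2.resize(im[190:320,280:410],(400,400),interpolation=cv2.INTER_CUBIC),cv2.resize(im2[220:350,150:280],(400,400),interpolation=cv2.INTER_CUBIC)]))
E
```

```text
[0.60441747 0.14680172 0.16904671] [-0.52607228 -1.45979122  0.1379416 ]
wrist (array([0.5987, 0.26  , 0.038 ]), np.float64(0.015))
scene (array([0.5959, 0.2618, 0.0387]), np.float64(0.063))
side (array([0.5998, 0.2579, 0.0439]), np.float64(0.154))
```

View pics/d7.png

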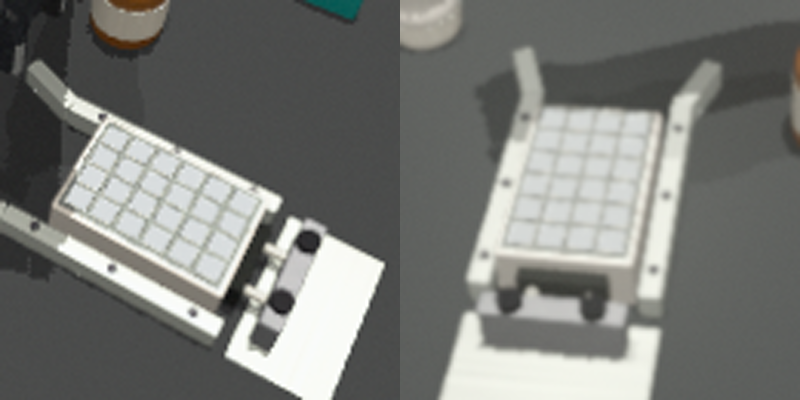

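The plate lies straight between the rails with its front against the black pad, and the gripper is clear. Handing in.

```bash
python3 -c "
from plant import bot; print(bot.hand_in())"
```

```text
the job is handed in; nothing more can be done
None
```

The plate was slid through the passage into the dock, held against the pad at about 10 N (highest reading 10.8 N) for just over a second and eased off; the last pictures show it straight between the rails against the pad with the gripper clear, and the job is handed in.

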